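# Lot-weight check of plug-in relays on a beam balance

## Task

Plug every relay module from the wooden tray fully home into a nest of the arrested beam balance, then swing the red arrest lever all the way over to release the beam and let it tip freely to the loaded side; swing the lever all the way back so that the beam is level and locked again, with the relays still plugged in. Then unplug the relays and stand them all upright on the floor of the blue tray. Touch the relays only while the beam is arrested, and leave the other things on the bench where they are.

Things in the scene. Friction and masses are not known exactly. Their poses are not given: they have to be found in the camera images.
- relay0: plug-in relay module: black body 40 (x) x 30 (y) x 28 high with an orange bar on top along x, on a grey rectangular plug foot 34 (x) x 22 (y) x 12 high, tapered to 31 x 19 at its end; 40 high in all, about 80 g. Origin: centre of the foot's underside; z up. Absent (None) in some runs.
- relay1: plug-in relay module: black body 40 (x) x 30 (y) x 28 high with an orange bar on top along x, on a grey rectangular plug foot 34 (x) x 22 (y) x 12 high, tapered to 31 x 19 at its end; 40 high in all, about 80 g. Origin: centre of the foot's underside; z up. Absent (None) in some runs.
- relay2: plug-in relay module: black body 40 (x) x 30 (y) x 28 high with an orange bar on top along x, on a grey rectangular plug foot 34 (x) x 22 (y) x 12 high, tapered to 31 x 19 at its end; 40 high in all, about 80 g. Origin: centre of the foot's underside; z up. Absent (None) in some runs.
- relay3: plug-in relay module: black body 40 (x) x 30 (y) x 28 high with an orange bar on top along x, on a grey rectangular plug foot 34 (x) x 22 (y) x 12 high, tapered to 31 x 19 at its end; 40 high in all, about 80 g. Origin: centre of the foot's underside; z up. Absent (None) in some runs.
- nest0 (a point): nest in the beam's blue head: blind hole 37 (x) x 25 (y), 14 deep, for a relay's foot (either way round). Point on the hole's axis, 12 below its mouth (head's top face, 140 above the table when level): a relay fully home has its origin here, its black body resting on the head. x along the hole's long side, z up. The three nests lie in a row along x, 58 apart.
- nest1 (a point): nest in the beam's blue head: blind hole 37 (x) x 25 (y), 14 deep, for a relay's foot (either way round). Point on the hole's axis, 12 below its mouth (head's top face, 140 above the table when level): a relay fully home has its origin here, its black body resting on the head. x along the hole's long side, z up. The three nests lie in a row along x, 58 apart.
- nest2 (a point): nest in the beam's blue head: blind hole 37 (x) x 25 (y), 14 deep, for a relay's foot (either way round). Point on the hole's axis, 12 below its mouth (head's top face, 140 above the table when level): a relay fully home has its origin here, its black body resting on the head. x along the hole's long side, z up. The three nests lie in a row along x, 58 apart.
- beam (a joint): tilt of the beam (rad): 0 = level, positive = the blue head with the nests goes down, stops at +0.08 and -0.08. Empty, the free beam falls to the brass counterweight's side.
- arrest_lever (a joint): angle of the red-tipped arrest lever (rad): 0 = leaning 0.5 rad from vertical towards -x of the balance (towards the robot): beam arrested (locked level on two pins); 1.0 = leaning 0.5 rad the other way, +x of the balance: beam free. Stops at both ends; stays where it is left.
- lever_tip (a point): centre of the red ball (19 across) at the end of the arrest lever, 85 from the hinge; the rod below it is 8 thick. About 130 above the table at both ends.
- lever_hinge (a point): point on the lever's hinge axis below the ball, 55 above the table; axes as the balance's; the lever swings in its x-z plane (hinge axis along y).
- balance: fixed base of the beam balance, plate 220 (x) x 290 (y) x 22. Origin on the table under the beam's pivot (pivot 110 above the table, its axis along x). The beam runs along y: head with nests at y = +85, brass counterweight at y = -105; lever hinge at x = -95, y = -50.
- in_tray: low open wooden tray, 170 (x) x 210 (y) x 16 high, walls and floor 6 thick, fixed; the relays stand in it at the start. Origin: centre of its underside, on the table.
- out_tray: the same tray in blue plastic, empty at the start, for the checked relays. Origin: centre of its underside.
- viewer: hand-held optical viewer (white and black body, about 145 x 36 x 34), not part of the job. Origin: on its underside.
- tape: roll of yellow tape (84 across, 20 high), lying flat, not part of the job. Origin: on its underside.
- driver: screwdriver (170 long), not part of the job. Origin: on its underside.

How it is judged:
By the outcome, as a careful person would: the job done as asked, in the order asked, and still so for the second after the job is handed in, with the robot touching nothing.
Of relay0, relay1, relay2, relay3 only 2 to 3 are there at a start; the rules pass over those that are not, and their reading is None.
At some moment in a run one of relay0, relay1, relay2, relay3 may be knocked a few centimetres aside while the robot is not near it.
It also fails if it takes over 210 s, if anything falls off the work surface, if the arm or the gripper's body presses on something with over 40 N, if the wrist force passes 120 N, or if a joint passes its speed limit or range.

## Robot

A 6-joint arm with a two-finger parallel gripper is mounted at the origin on the work surface. World frame = base frame: x ahead of the robot, y to its left, z up, the work surface at z = 0. Lengths are in mm, angles in rad, forces in N, time in s.
With the tool pointing down it reaches from about 350 to 850 mm from the base axis. Payload 8.1 kg.
Tool frame: the origin (TCP) lies midway between the tips of the shut fingers; the grasp point (between the pads) lies 19 mm behind it; z points along the fingers, y is the line along which they close (so a half turn about z gives the same grasp; the last joint's range is limited). The gripper opens to 85 mm and grips with 20 to 120 N. Pads are 22 mm wide; open, the fingers measure 114 mm over their backs; the gripper's body (76 mm by 85 mm) begins 54 mm behind the grasp point. The pads swing forward as they close: fully open they stand 13 mm farther back than shut.
Start: joints at [1.211, 0.13, 1.488, -0, 1.523, -0.085], TCP at [162.791, 577.498, 231.292] pointing down, gripper open.
Joint ranges: [-2.96, 2.96], [-0.89, 2.26], [0.02, 2.5], [-1.34, 4.48], [0, 2.73], [-2.66, 2.66]. Speed limits (rad/s): [2.39, 2.39, 2.79, 3.14, 3.14, 3.14].

## Interface

Orientations are given as a rotation vector (axis times angle).
In Python, from workcell import robot, viewer, job gives the robot as it stands.
- The arm moves only by the shell command python3 -m jog 'ROWS' [FORCE]. ROWS is JSON, a list of rows, each a list of 5 numbers: the shift along the world's x, y, z in units of 25 cm (1.0 is 25 cm), then the turn about the world's z in units of 90 degrees (1.0 is 90 degrees), then the opening, from 0 (shut) to 1 (fully open). In form: [[tx, ty, tz, spin, hand], ...]. A call has 1 to 12 rows; each row shifts and turns the commanded pose from where the row before left it; what a row does not reach is not made up. A row lasts 1/12 s, in which the tool goes at most 41.7 mm and 7.16 degrees, less where a joint would pass 70% of its speed; a pose out of reach is approached as far as the arm can. A call with a number of a shift or a turn outside -1 to 1 is refused whole. A call with a gripper value outside its range is refused whole. The fingers move at their own pace and stop on an object; FORCE is the grip in N (left out, the last holds). Time passes only in rows, so rows that do not move let the fingers close. It gives the time, the measured TCP pose, the force, the opening and the grip force at its end, in the units of the state.
- robot.state(): the state, without advancing time (a new reading comes with each control period).
- viewer.get_image(name): name is "scene" or "top"; returns (picture, depth): 480x640x3 uint8, blue, green, red; 480x640 float32, mm along the optical axis (not along the pixel's ray), 0 where there is no reading.
- viewer.get_calibration(name): a dict with "camera_matrix" (3x3 intrinsics, pixels), "k1" (the pictures are not rectified: a ray, as slopes to the right and down, at radius r is drawn at 1 + k1 r^2 times it, then the intrinsics apply), "R" (3x3) and "t" (3): a world point X has camera coordinates R X + t. Camera axes: x right, y down, z forward; pixel columns grow to the right and rows downward; lengths in mm; the calibration is good to about 2 mm. A picture is of the moment at which its call begins. get_calibration takes no time and is no camera call.
- job.job_done(): hands the job in; it is judged then, once.
The state is a dict: "t": time; "qpos": joint angles; "qd": joint speeds; "joint_efforts": joint torques, N m; "position": TCP position; "orientation": TCP orientation; "force": force on the tool from outside, world axes, zero at the start; "ft_torque": the same for the moment, N m; "opening": finger opening in mm; "grasp_force": force on a finger pad.
Only numpy, scipy, OpenCV 4.12 (cv2) and the standard library are available. Lean on these libraries where they do the work, as an engineer would, in place of code of your own. Each camera call takes 0.05 s, during which the arm holds its last target. There are 200 camera calls.

## Working session

There is one attempt and no reset: what is moved stays moved. The work goes in short steps, Python scripts to look and compute and a shell command to move; the robot and the scene stay as the last step left them, time stands still between calls to the robot, and variables do not carry over. Pictures are saved under pics/ and viewed, at most 14 in all, crops included, and the job is handed in when it is done.

```bash
mkdir -p pics
cat > h.py <<'E'
import numpy as np, cv2
from workcell import robot, viewer, job
def grab(tag):
    out={}
    for n in("top","scene"):
        p,d=viewer.get_image(n); cv2.imwrite(f"pics/{tag}_{n}.png",p); np.save(f"pics/{tag}_{n}.npy",d); out[n]=(p,d)
    return out
def ray(n,u,v):
    c=viewer.get_calibration(n);K=np.array(c["camera_matrix"]);k=c["k1"]
    xd=(u-K[0,2])/K[0,0];yd=(v-K[1,2])/K[1,1];x,y=xd,yd
    for _ in range(20):
        s=1+k*(x*x+y*y);x,y=xd/s,yd/s
    R=np.array(c["R"]);t=np.array(c["t"])
    return -R.T@t,R.T@np.array([x,y,1.])
def atz(n,u,v,z):
    o,d=ray(n,u,v);return o+d*(z-o[2])/d[2]
def dep(n,u,v,D):
    o,d=ray(n,u,v);return o+d*D
def tri(a,b):
    (o1,d1),(o2,d2)=ray("top",*a),ray("scene",*b)
    A=np.stack([d1,-d2],1);s=np.linalg.lstsq(A,o2-o1,rcond=None)[0]
    p,q=o1+s[0]*d1,o2+s[1]*d2
    return (p+q)/2,np.linalg.norm(p-q)
def cloud(n,d):
    c=viewer.get_calibration(n);K=np.array(c["camera_matrix"]);k=c["k1"]
    v,u=np.mgrid[:480,:640];xd=(u-K[0,2])/K[0,0];yd=(v-K[1,2])/K[1,1];x,y=xd,yd
    for _ in range(20):
        s=1+k*(x*x+y*y);x,y=xd/s,yd/s
    P=np.stack([x*d,y*d,d],-1)-np.array(c["t"])
    return P@np.array(c["R"])
E
python3 - <<'E'
from h import *
grab("a")
for n in("top","scene"):
    c=viewer.get_calibration(n);print(n,c,-np.array(c["R"]).T@c["t"])
print(robot.state())
E
```

```text
top {'camera_matrix': array([[443.32369824,   0.        , 323.62086575],
       [  0.        , 443.32369824, 238.05657962],
       [  0.        ,   0.        ,   1.        ]]), 'k1': -0.06477159778035509, 'R': array([[-0.02535336, -0.99962487, -0.01035995],
       [-0.98536946,  0.02673626, -0.16832172],
       [ 0.16853556,  0.00594086, -0.98567767]]), 't': array([ 18.73388302, 528.96481407, 962.97759893])} [ 359.40477119   -1.13660127 1038.41586444]
scene {'camera_matrix': array([[535.30762135,   0.        , 321.36911966],
       [  0.        , 535.30762135, 247.16676206],
       [  0.        ,   0.        ,   1.        ]]), 'k1': -0.061797334349879884, 'R': array([[ 0.58551359,  0.81059094, -0.01077793],
       [ 0.68034532, -0.49857579, -0.53717077],
       [-0.44079937,  0.30718807, -0.84340465]]), 't': array([-325.29875172, -310.63685881, 1387.93088655])} [1013.60623333 -317.54761125 1000.21627666]
{'t': 0.1, 'qpos': array([ 1.21058441e+00,  1.31087426e-01,  1.48918144e+00,  1.39457994e-05,
        1.52299125e+00, -8.53509520e-02]), 'qd': array([-7.83664400e-06, -1.23780990e-03, -7.82234162e-04, -2.14324877e-04,
        1.08880567e-04, -2.11105007e-03]), 'joint_efforts': array([ 1.62132048e-03, -5.70954323e+01, -5.01938367e+01, -1.33520987e-05,
        8.14888015e-03, -8.93597836e-07]), 'position': array([162.61803961, 577.02830526, 230.34218767]), 'orientation': array([-4.30341374e-01, -3.11159190e+00,  2.54937399e-03]), 'force': array([-0.18936454, -0.27495766, -0.36281559]), 'ft_torque': array([-0.01369505, -0.03958611, -0.04983787]), 'grasp_force': 0.0, 'opening': 85.0647561810918}
```

View pics/a_top.png

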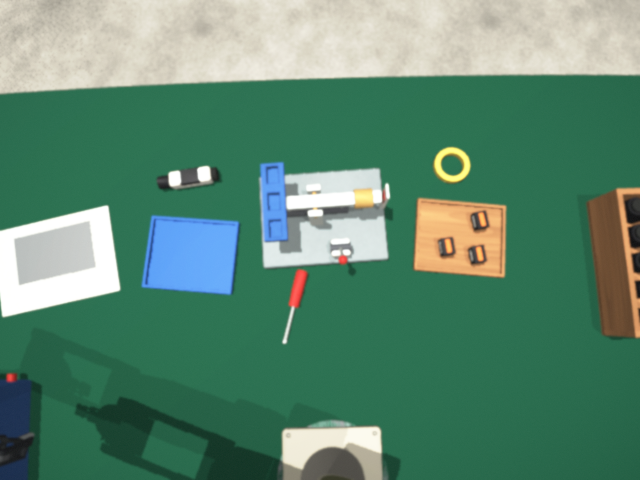

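View pics/a_scene.png

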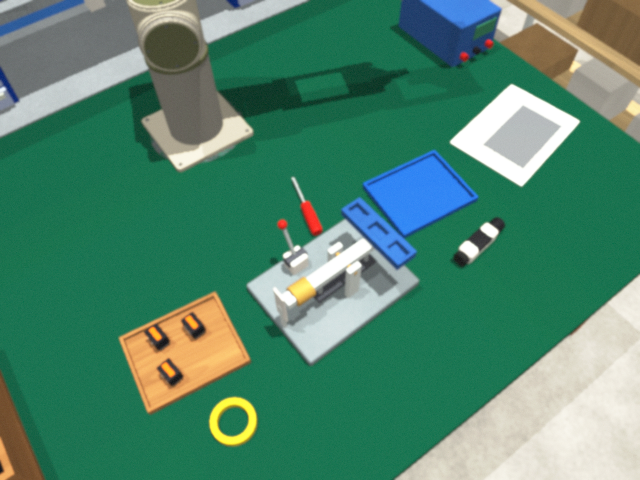

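Top shows three relays at (446,247), (479,220), (477,255) in the wooden tray. The head has nests at about (273,175), (274,202), (275,229), the red ball is at (343,260) and the blue tray is centred near (192,255). The scene view shows the same items. Next are enlarged crops and depth checks.

Run:
```python
from h import *
T=cv2.imread("pics/a_top.png");S=cv2.imread("pics/a_scene.png")
z=lambda I,u,v,w,h,k:cv2.resize(I[v:v+h,u:u+w],None,fx=k,fy=k,interpolation=cv2.INTER_CUBIC)
a=z(T,430,200,65,75,4) # relays 260x300
b=z(T,245,155,120,120,5)
c=z(S,140,305,80,90,4)
d=z(S,260,195,160,100,5)
cv2.imwrite("pics/c1.png",b)
cv2.imwrite("pics/c2.png",d)
e=np.zeros((400,600,3),np.uint8);e[:300,:260]=a;e[:360,270:590]=c;cv2.imwrite("pics/c3.png",e)
for n,I in(("top",T),("scene",S)):
    D=np.load(f"pics/a_{n}.npy");P=cloud(n,D)
    hsv=cv2.cvtColor(I,cv2.COLOR_BGR2HSV)
    m=((hsv[...,0]>8)&(hsv[...,0]<22)&(hsv[...,1]>170)&(hsv[...,2]>150)).astype(np.uint8)
    print(n,"orange")
    k,l,st,ce=cv2.connectedComponentsWithStats(m)
    for i in range(1,k):
        if 15<st[i,4]<400:
            u,v=ce[i];q=P[l==i];print(st[i],ce[i].round(1),np.median(q,0).round(1),atz(n,u,v,46).round(1))
    m=((hsv[...,0]<6)|(hsv[...,0]>174))&(hsv[...,1]>150)&(hsv[...,2]>100)
    k,l,st,ce=cv2.connectedComponentsWithStats(m.astype(np.uint8))
    print("red")
    for i in range(1,k):
        if st[i,4]>15: print(st[i],ce[i].round(1),np.median(P[l==i],0).round(1),atz(n,*ce[i],130).round(1))
```

```text
top orange
red
[339 256   8   8  50] [342.6 259.6] [466.9 -32.3 138.4] [468.6 -33.7 130. ]
[289 270  18  37 393] [297.7 287.7] [419.2  67.1  23.3] [413.4  60.  130. ]
[  6 374  10   8  69] [ 10.8 377.2] [227.9 725.6  37.5] [240.1 659.3 130. ]
scene orange
[185 315  13  14 103] [191.1 321.5] [ 505.4 -276.6   47.5] [ 504.  -276.4   46. ]
[148 327  14  14 104] [154.8 333.2] [ 485.1 -346.    47.2] [ 484.3 -346.2   46. ]
[161 362  14  15 114] [167.7 369.1] [ 563.5 -359.    46.5] [ 564.  -359.1   46. ]
red
[486  40   7   8  42] [488.8  43.2] [233.3 825.2  36.6] [308.1 714.2 130. ]
[461  53   7   8  46] [463.9  56.4] [232.1 726.4  35.9] [308.7 623.7 130. ]
[301 201  21  34 364] [311.  218.1] [427.2  64.9  23.2] [490.8  22.9 130. ]
[278 220   9   9  62] [281.9 223.9] [474.1 -34.8 138.3] [467.9 -31.7 130. ]
```

View pics/c1.png

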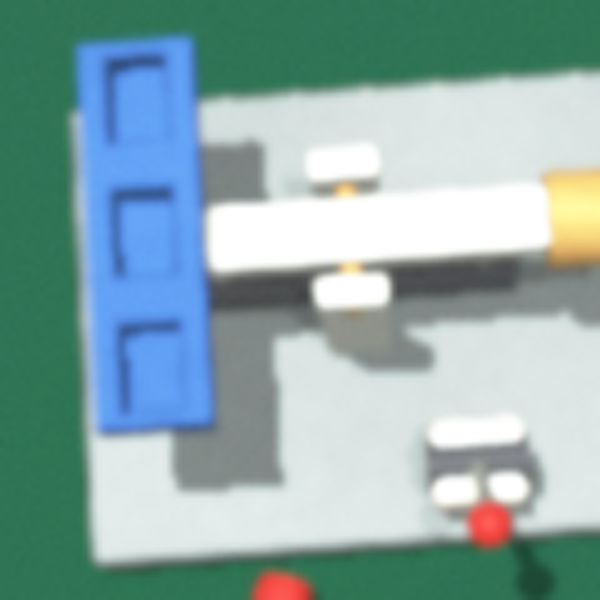

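View pics/c2.png

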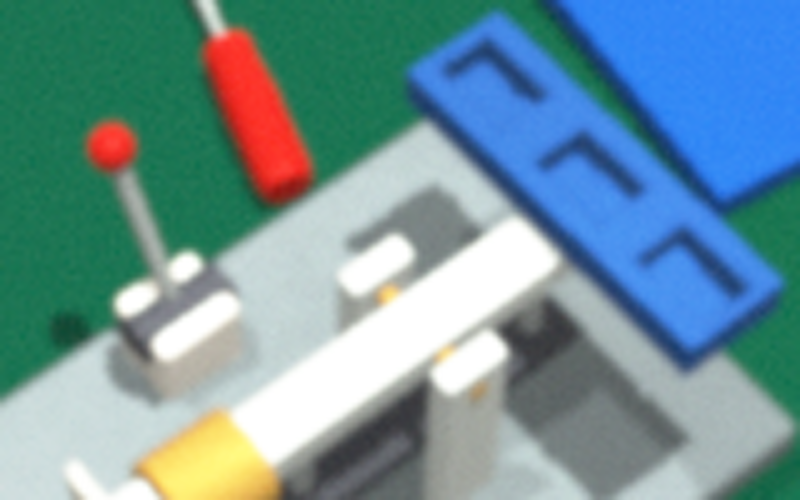

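View pics/c3.png

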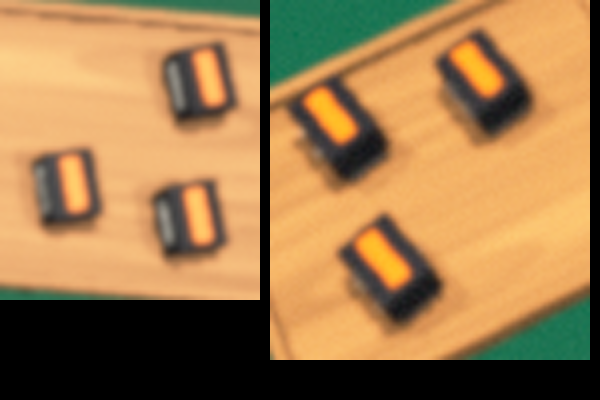

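```bash
cat >> h.py <<'E'
from scipy.spatial.transform import Rotation as Ro
def tooly(): 
    y=Ro.from_rotvec(robot.state()["orientation"]).as_matrix()[:,1];return (np.degrees(np.arctan2(y[1],y[0]))-90+90)%180-90
def bars(n,I,D):
    P=cloud(n,D);hsv=cv2.cvtColor(I,cv2.COLOR_BGR2HSV)
    m=(abs(hsv[...,0].astype(int)-14)<8)&(hsv[...,1]>150)&(hsv[...,2]>150)
    m=m&(P[...,2]>36)
    k,l,st,ce=cv2.connectedComponentsWithStats(m.astype(np.uint8));r=[]
    for i in range(1,k):
        if 25<st[i,4]<300:
            v,u=np.where(l==i);z=np.median(P[l==i][:,2])
            X=np.array([atz(n,a,b,z)[:2] for a,b in zip(u,v)]);w,V=np.linalg.eigh(np.cov(X.T));e=V[:,1]
            r.append((n,ce[i].round(1),X.mean(0).round(1),round(float(z),1),round((np.degrees(np.arctan2(e[1],e[0]))+90)%180-90,1),np.sqrt(w*12).round(0)))
    return r
E
python3 - <<'E'
from h import *
B={}
for n in("top","scene"):
    I=cv2.imread(f"pics/a_{n}.png");D=np.load(f"pics/a_{n}.npy");P=cloud(n,D)
    for r in bars(n,I,D):print(*r)
    hsv=cv2.cvtColor(I,cv2.COLOR_BGR2HSV);h=hsv[...,0].astype(int)
    blue=(abs(h-108)<10)&(hsv[...,1]>120)
    z=P[...,2]
    m=blue&(z>128)&(z<150)&(P[...,0]>450)
    X=P[m];print(n,"head z",np.percentile(X[:,2],[5,50,95]),len(X))
    v,u=np.where(m);XY=np.array([atz(n,a,b,140)[:2] for a,b in zip(u,v)]).astype(np.float32)
    print(cv2.minAreaRect(XY))
    m=blue&(z<30)&(P[...,0]>250)&(P[...,1]<350);v,u=np.where(m)
    k,l,st,ce=cv2.connectedComponentsWithStats(m.astype(np.uint8));i=1+np.argmax(st[1:,4]);v,u=np.where(l==i)
    XY=np.array([atz(n,a,b,16)[:2] for a,b in zip(u,v)]).astype(np.float32);print("out",cv2.minAreaRect(XY))
    # beam heights
    w=(hsv[...,1]<60)&(hsv[...,2]>200)&(z>60)&(P[...,0]>450)&(P[...,0]<750)&(abs(P[...,1])<150)
    print("white",np.percentile(P[w],[5,50,95],axis=0).round(0).tolist())
print(tooly())
# corners tri: (top crop c1 /5 + (245,155)), scene crop c2 /5+(260,195)
for a,b in(((78,44),(780,285)),((192,37),(690,367)),((213,428),(410,75)),((98,434),(498,13)),((489,523),(112,146)),((105,57),(748,297)),((115,188),(643,192)),((120,323),(543,100))):
    p,e=tri((a[0]/5+244.6,a[1]/5+154.6),(b[0]/5+259.6,b[1]/5+194.6));print(p.round(1),round(e,1))
E
```

```text
top [481.8 218.8] [ 564.2 -359.8] 46.3 7.9 [13. 32.]
top [448.1 245.4] [ 504.3 -276.9] 46.8 4.8 [14. 33.]
top [479.2 253.3] [ 484.3 -346.6] 47.3 6.3 [13. 32.]
top head z [129.02981378 139.90275635 142.79373505] 1283
((593.9690551757812, 107.43941497802734), (167.4099578857422, 49.161556243896484), 2.660841941833496)Traceback (most recent call last):
  File "<stdin>", line 15, in <module>
  File "h.py", line 16, in atz
    o,d=ray(n,u,v);return o+d*(z-o[2])/d[2]
        ~~~^^^^^^^
  File "h.py", line 9, in ray
    c=viewer.get_calibration(n);K=np.array(c["camera_matrix"]);k=c["k1"]
ValueError: time passes only in moves, steps and waits
```

```bash
python3 - <<'E'
s=open("h.py").read()
s=s.replace("def grab(","CAL={n:viewer.get_calibration(n) for n in('top','scene')}\ndef grab(",1).replace("c=viewer.get_calibration(n);","c=CAL[n];")
open("h.py","w").write(s)
E
cat > m.py <<'E'
from h import *
for n in("top","scene"):
    I=cv2.imread(f"pics/a_{n}.png");D=np.load(f"pics/a_{n}.npy");P=cloud(n,D)
    for r in bars(n,I,D):print(*r)
    hsv=cv2.cvtColor(I,cv2.COLOR_BGR2HSV);h=hsv[...,0].astype(int)
    blue=(abs(h-108)<10)&(hsv[...,1]>120)
    z=P[...,2]
    m=blue&(z>128)&(z<150)&(P[...,0]>450)
    X=P[m];print(n,"head z",np.percentile(X[:,2],[5,50,95]),len(X))
    v,u=np.where(m);XY=np.array([atz(n,a,b,140)[:2] for a,b in zip(u,v)]).astype(np.float32)
    print(cv2.minAreaRect(XY))
    m=blue&(z<30)&(P[...,0]>250)&(P[...,1]<350);v,u=np.where(m)
    k,l,st,ce=cv2.connectedComponentsWithStats(m.astype(np.uint8));i=1+np.argmax(st[1:,4]);v,u=np.where(l==i)
    XY=np.array([atz(n,a,b,16)[:2] for a,b in zip(u,v)]).astype(np.float32);print("out",cv2.minAreaRect(XY))
    w=(hsv[...,1]<60)&(hsv[...,2]>200)&(z>60)&(P[...,0]>450)&(P[...,0]<750)&(abs(P[...,1])<150)
    print("white",np.percentile(P[w],[5,50,95],axis=0).round(0).tolist())
print(tooly())
for a,b in(((78,44),(780,285)),((192,37),(690,367)),((213,428),(410,75)),((98,434),(498,13)),((489,523),(112,146)),((105,57),(748,297)),((115,188),(643,192)),((120,323),(543,100))):
    p,e=tri((a[0]/5+244.6,a[1]/5+154.6),(b[0]/5+259.6,b[1]/5+194.6));print(p.round(1),round(e,1))
E
python3 m.py
```

```text
top [481.8 218.8] [ 564.2 -359.8] 46.3 7.9 [13. 32.]
top [448.1 245.4] [ 504.3 -276.9] 46.8 4.8 [14. 33.]
top [479.2 253.3] [ 484.3 -346.6] 47.3 6.3 [13. 32.]
top head z [129.02981378 139.90275635 142.79373505] 1283
((593.9690551757812, 107.43941497802734), (167.4099578857422, 49.161556243896484), 2.660841941833496)
out ((501.5703125, 283.8095703125), (146.0610809326172, 173.73272705078125), 84.43345642089844)
white [[498.0, -116.0, 62.0], [597.0, 1.0, 120.0], [621.0, 72.0, 127.0]]
scene [305.7 296.6] [623.7 -83.3] 119.1 -89.4 [10. 38.]
scene [191.1 321.5] [ 504.7 -276.6] 47.4 5.9 [14. 34.]
scene [154.7 333.3] [ 485.  -346.4] 47.1 7.2 [14. 34.]
scene [167.5 368.9] [ 563.6 -359.2] 46.4 8.0 [13. 34.]
scene [  5.3 461. ] [ 583.7 -645. ] 120.5 -6.7 [16. 60.]
scene head z [129.2066678  139.56184756 142.69183685] 1675
((598.9570922851562, 104.76564025878906), (171.21432495117188, 55.052040100097656), 2.652304172515869)
out ((507.805419921875, 273.4768371582031), (153.1282958984375, 196.12889099121094), 89.99419403076172)
white [[517.0, -116.0, 63.0], [602.0, 1.0, 120.0], [626.0, 71.0, 127.0]]
-15.748404902774936
[677.6 134.7 139.6] 1.0
[682.   87.  132.1] 0.4
[512.2  81.2 134.7] 3.2
[510.3 128.1 137.6] 2.1
[469.4 -32.7 132.5] 1.0
[672.9 123.6 135.3] 1.2
[614.  119.4 139.6] 0.0
[556.  117.1 137.9] 1.4
```

```bash
python3 -m jog '[[0.1,-0.12,0.02,0.0227,0.6],[0.1,-0.12,0.02,0.0227,0.6],[0.1,-0.12,0.02,0.0227,0.6],[0.1,-0.12,0.02,0.0227,0.6],[0.1,-0.12,0.02,0.0227,0.6],[0.1,-0.12,0.0,0.0227,0.6],[0.1,-0.12,0.0,0.0227,0.6],[0.1,-0.12,0,0.0227,0.6],[0.1,-0.12,0,0.0227,0.6],[0.1,-0.12,0,0.0227,0.6],[0.1,-0.12,0,0.0227,0.6],[0,0,0,0,0.6]]' 30
python3 -m jog '[[0.03,-0.16,0,0,0.6],[0.03,-0.16,0,0,0.6],[0.03,-0.16,0,0,0.6],[0.03,-0.16,0,0,0.6],[0.03,-0.16,0,0,0.6],[0.03,-0.16,0,0,0.6],[0.03,-0.16,0,0,0.6],[0.03,-0.16,0,0,0.6],[0.03,-0.16,0,0,0.6],[0.03,-0.16,0,0,0.6],[0,0,0,0,0.6],[0,0,0,0,0.6]]'
cat > look.py <<'E'
import sys
from h import *
o=grab(sys.argv[1])
for n in o:
    for r in bars(n,*o[n]):print(*r)
s=robot.state();print(s["t"],s["position"].round(1),"yaw",round(tooly(),2),s["force"].round(1),round(s["opening"],1))
E
python3 look.py b
python3 - <<'E'
from h import *
th=np.radians(2.7);c=np.array([596,106.7]);Rm=np.array([[np.cos(th),-np.sin(th)],[np.sin(th),np.cos(th)]])
out=[]
for n in("top","scene"):
    I=cv2.imread(f"pics/a_{n}.png");C=CAL[n]
    # grid: 4px/mm, local frame 180x64
    vv,uu=np.mgrid[:256,:720];L=np.stack([uu/4-90,32-vv/4],-1)@Rm.T+c
    X=np.dstack([L,np.full(uu.shape,140.)])@np.array(C["R"]).T+C["t"]
    x=X[...,0]/X[...,2];y=X[...,1]/X[...,2];s=1+C["k1"]*(x*x+y*y);K=np.array(C["camera_matrix"])
    w=cv2.remap(I,(x*s*K[0,0]+K[0,2]).astype(np.float32),(y*s*K[1,1]+K[1,2]).astype(np.float32),cv2.INTER_CUBIC)
    for k in(-58,0,58):
        cv2.rectangle(w,(int((90+k-18.5)*4),int(19.5*4)),(int((90+k+18.5)*4),int(44.5*4)),(255,255,255),1)
    out.append(w)
cv2.imwrite("pics/rect.png",np.vstack(out))
E
```

```text
t: 1.1
position: [441.2, 242.2, 255.8]
orientation: [-0.179, 3.136, -0.004]
force: [-0.2, 0.8, -0.1]
opening: 50.8
grasp_force: 0.0
t: 2.1
position: [512.4, -154.4, 255.4]
orientation: [0.178, -3.135, -0.001]
force: [-0.3, -0.5, -0.4]
opening: 51.7
grasp_force: 0.0
top [481.8 218.8] [ 564.1 -359.6] 46.8 7.9 [13. 32.]
top [448.  244.6] [ 506.3 -276.8] 46.7 7.3 [12. 29.]
top [478.7 251.9] [ 487.6 -345.7] 47.4 0.6 [12. 27.]
scene [295.8 285. ] [597.2 -86.6] 128.4 -79.0 [13. 39.]
scene [305.4 295.8] [622.6 -83. ] 120.4 -88.0 [13. 36.]
scene [191.7 322.3] [ 506.9 -276.4] 47.3 6.4 [13. 31.]
scene [154.7 333.5] [ 485.3 -346.5] 47.0 8.7 [13. 33.]
scene [167.5 368.9] [ 563.7 -359.3] 46.7 8.9 [13. 34.]
scene [  5.4 461.3] [ 584.  -645.1] 120.2 -6.7 [16. 60.]
2.2 [ 512.5 -152.   255.8] yaw 6.7 [-0.7 -0.1 -0.3] 51.6
```

View pics/rect.png

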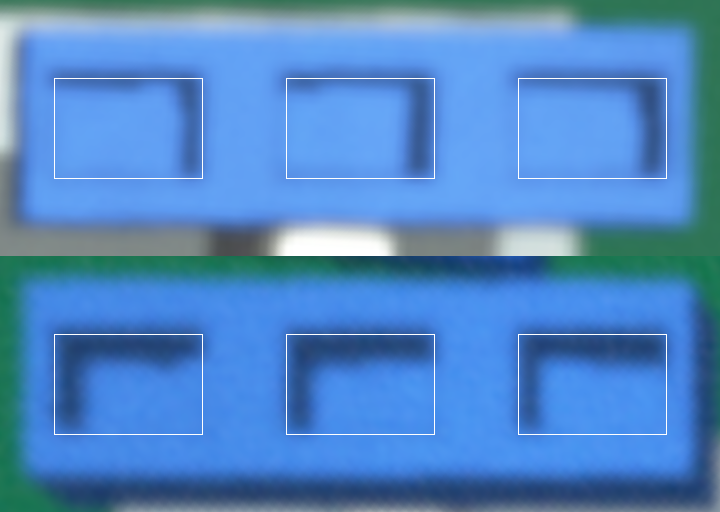

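Top rectified onto z=140: the hole right edges lie at about u = 200, 433 and 665, within 1 mm of the prediction. The top edges are 4–6 px (about 1 mm) towards +y, so I put the mid nest at (595.9, 107.6) with yaw 2.8°. Next I pick the relay at (504.6, -276.7).

```bash
python3 -m jog '[[-0.008,-0.124,0,0,0.6],[-0.008,-0.124,0,0,0.6],[-0.008,-0.124,0,0,0.6],[-0.009,-0.125,0,0,0.6],[0,0,-0.12,0,0.6],[0,0,-0.12,0,0.6],[0,0,-0.12,0,0.6],[0,0,-0.12,0,0.6],[0,0,-0.12,0,0.6],[0,0,-0.12,0,0.6],[0,0,-0.1,0,0.6],[0,0,0,0,0.6]]' 30
python3 -m jog '[[0,0,-0.07,0,0.6],[0,0,-0.06,0,0.6],[0,0,0,0,0.6],[0,0,0,0,0.2],[0,0,0,0,0.2],[0,0,0,0,0.2],[0,0,0,0,0.2],[0,0,0,0,0.2],[0,0,0,0,0.2]]' 40
```

```text
t: 3.2
position: [501.1, -272.3, 45.2]
orientation: [0.187, -3.128, -0.01]
force: [-0.6, 0.9, -1.1]
opening: 51.2
grasp_force: 0.0
t: 3.95
position: [505.8, -277.2, 20.8]
orientation: [-0.184, 3.134, -0.002]
force: [-0.1, 2.0, 7.2]
opening: 29.1
grasp_force: 40.5
```

```bash
python3 -m jog '[[0,0,0.04,0,0.2],[0,0,0.12,0,0.2],[0,0,0.12,0,0.2],[0,0,0.12,0,0.2],[0,0,0.12,0,0.2],[0,0,0.12,0,0.2],[0,0,0.12,0,0.2],[0,0,0.1,0,0.2],[0,0,0,0,0.2]]'
python3 -m jog '[[0.054,0.141,0,-0.01,0.2],[0.054,0.141,0,-0.01,0.2],[0.054,0.141,0,-0.01,0.2],[0.054,0.141,0,-0.012,0.2],[0.054,0.141,0,0,0.2],[0.054,0.141,0,0,0.2],[0.054,0.141,0,0,0.2],[0.054,0.141,0,0,0.2],[0.054,0.141,0,0,0.2],[0.054,0.141,0,0,0.2],[0.056,0.14,0,0,0.2],[0,0,0,0,0.2]]'
python3 -m jog '[[0,0,-0.06,0,0.2],[0,0,-0.06,0,0.2],[0,0,-0.06,0,0.2],[0,0,0,0,0.2],[0,0,0,0,0.2]]'
python3 look.py d
```

```text
t: 4.7
position: [506.9, -278.5, 242.1]
orientation: [-0.184, 3.128, -0.011]
force: [0.9, -0.5, 1.1]
opening: 29.4
grasp_force: 39.6
t: 5.7
position: [654.0, 117.4, 233.0]
orientation: [0.089, -3.14, -0.004]
force: [1.0, 0.7, -0.7]
opening: 29.2
grasp_force: 39.8
t: 6.12
position: [652.5, 110.5, 187.7]
orientation: [0.081, -3.138, 0.0]
force: [1.3, -0.1, -0.3]
opening: 29.3
grasp_force: 39.8
top [481.8 218.8] [ 564.  -359.5] 47.2 7.9 [13. 32.]
top [479.3 253.2] [ 484.5 -346.9] 47.0 6.7 [13. 32.]
scene [305.8 296.6] [623.5 -82.9] 118.6 -89.0 [ 9. 37.]
scene [154.7 333.3] [ 484.8 -346.4] 46.8 7.2 [14. 34.]
scene [167.5 368.9] [ 563.9 -359.2] 47.0 9.2 [13. 34.]
scene [  5.2 461.1] [ 583.6 -645.2] 120.3 -7.8 [17. 59.]
6.2167 [653.9 110.6 190. ] yaw 2.94 [-0.1  0.8 -0.9] 29.1
```

```bash
cat > crop.py <<'E'
import sys,cv2,numpy as np
t=sys.argv[1];a=[int(x) for x in sys.argv[2].split(",")];b=[int(x) for x in sys.argv[3].split(",")]
o=[]
for n,(u,v,w,h) in(("top",a),("scene",b)):
    I=cv2.imread(f"pics/{t}_{n}.png")[v:v+h,u:u+w];o.append(cv2.resize(I,(400,int(400*h/w)),interpolation=cv2.INTER_CUBIC))
H=max(i.shape[0] for i in o);o=[cv2.copyMakeBorder(i,0,H-i.shape[0],0,0,cv2.BORDER_CONSTANT) for i in o]
cv2.imwrite(f"pics/{t}_c.png",np.hstack(o))
E
python3 crop.py d 240,145,70,105 330,170,100,110
```

```text
(no output)
```

View pics/d_c.png

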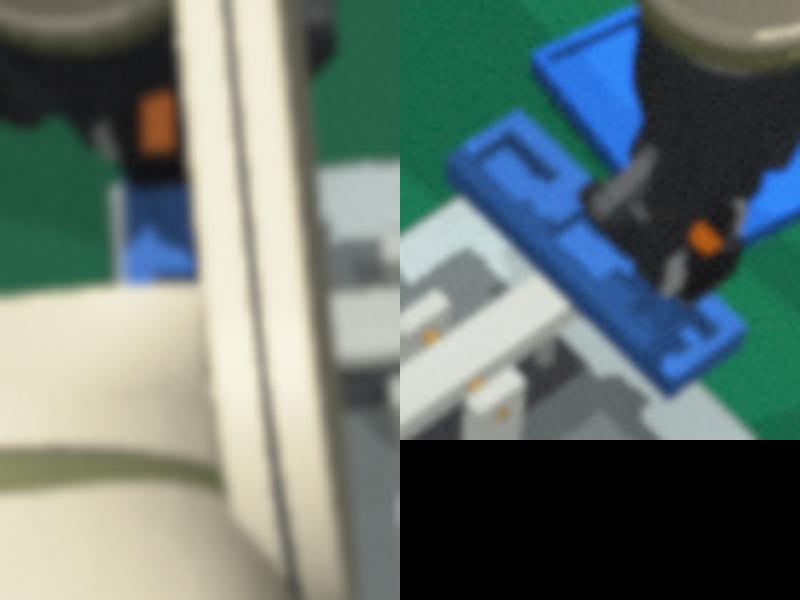

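The arm hides the nest in both views (the relay's bar is at about (157,122) in the left crop and (705,238) in the right), so I insert gently by force feedback.

```bash
python3 -m jog '[[0,0,-0.06,0,0.2],[0,0,-0.04,0,0.2],[0,0,-0.03,0,0.2],[0,0,-0.01,0,0.2],[0,0,0,0,0.2],[0,0,0,0,0.2]]'
python3 -m jog '[[0,0,-0.01,0,0.2],[0,0,-0.01,0,0.2],[0,0,0,0,0.2]]'
```

```text
t: 6.72
position: [653.6, 110.7, 154.0]
orientation: [-0.081, 3.141, 0.0]
force: [0.5, 0.3, -0.7]
opening: 29.5
grasp_force: 39.8
t: 6.97
position: [653.5, 110.8, 148.6]
orientation: [0.081, -3.14, -0.0]
force: [0.4, -0.1, -1.3]
opening: 29.2
grasp_force: 39.8
```

```bash
python3 -m jog '[[0,0,-0.008,0,0.2],[0,0,-0.008,0,0.2],[0,0,0,0,0.2]]'
python3 -m jog '[[0,0,-0.006,0,0.2],[0,0,0,0,0.2]]'
python3 -m jog '[[0,0,-0.006,0,0.2],[0,0,0,0,0.2]]'
python3 -m jog '[[0,0,-0.006,0,0.2],[0,0,0,0,0.2]]'
```

```text
t: 7.22
position: [653.3, 110.7, 144.2]
orientation: [0.081, -3.14, 0.0]
force: [-0.7, 0.3, -1.7]
opening: 29.3
grasp_force: 39.8
t: 7.38
position: [653.5, 110.8, 143.1]
orientation: [0.081, -3.14, 0.0]
force: [0.3, -0.5, -1.5]
opening: 29.1
grasp_force: 39.9
t: 7.55
position: [653.7, 110.9, 142.4]
orientation: [-0.081, 3.14, 0.0]
force: [-2.2, 0.3, 1.9]
opening: 29.4
grasp_force: 40.2
t: 7.72
position: [653.9, 111.0, 142.2]
orientation: [-0.081, 3.139, 0.0]
force: [-5.2, 0.1, 9.2]
opening: 29.5
grasp_force: 41.2
```

```bash
python3 -m jog '[[0,0,0.006,0,0.6],[0,0,0,0,0.6],[0,0,0,0,0.6],[0,0,0,0,0.6],[0,0,0.12,0,0.6],[0,0,0.12,0,0.6],[0,0,0.12,0,0.6]]'
python3 -m jog '[[-0.054,-0.152,0,0.01,0.6],[-0.054,-0.152,0,0.01,0.6],[-0.054,-0.152,0,0.01,0.6],[-0.054,-0.152,0,0.014,0.6],[-0.054,-0.152,0,0,0.6],[-0.054,-0.152,0,0,0.6],[-0.054,-0.152,0,0,0.6],[-0.054,-0.152,0,0,0.6],[-0.054,-0.152,0,0,0.6]]'
python3 look.py e
```

```text
t: 8.3
position: [652.8, 110.6, 231.6]
orientation: [0.081, -3.138, 0.0]
force: [0.7, 0.2, -0.3]
opening: 51.3
grasp_force: 0.0
t: 9.05
position: [531.0, -232.9, 231.7]
orientation: [-0.189, 3.136, -0.0]
force: [0.5, -0.0, 0.5]
opening: 51.5
grasp_force: 0.0
top [270. 170.] [652.9 110.6] 168.3 0.0 [10. 31.]
top [482.8 222.9] [ 554.4 -361.1] 46.7 -25.5 [12. 13.]
top [479.3 253.2] [ 484.6 -346.9] 46.9 6.2 [ 9. 28.]
scene [400.2 240.8] [654.  111.6] 168.4 2.6 [14. 32.]
scene [302.2 292.4] [614.7 -84.6] 123.8 -2.6 [35. 48.]
scene [154.9 333.4] [ 485.3 -346.1] 46.9 7.8 [10. 29.]
scene [167.5 368.9] [ 563.8 -359.3] 46.8 8.0 [13. 34.]
scene [  5.1 461.1] [ 583.6 -645.4] 120.5 -7.3 [15. 62.]
9.15 [ 529.7 -236.7  231.5] yaw 6.56 [ 0.1  0.1 -0.6] 50.9
```

```bash
python3 -m jog '[[-0.046,-0.115,0,0,0.6],[-0.046,-0.115,0,0,0.6],[-0.046,-0.115,0,0,0.6],[-0.048,-0.11,0,0,0.6],[0,0,-0.12,0,0.6],[0,0,-0.12,0,0.6],[0,0,-0.12,0,0.6],[0,0,-0.12,0,0.6],[0,0,-0.12,0,0.6],[0,0,-0.1,0,0.6],[0,0,0,0,0.6],[0,0,0,0,0.6]]'
```

```text
t: 10.15
position: [484.6, -343.5, 55.2]
orientation: [0.19, -3.133, -0.005]
force: [0.7, -0.4, 1.4]
opening: 51.5
grasp_force: 0.0
```

```bash
python3 -m jog '[[-0.002,-0.006,-0.08,0,0.6],[0,0,-0.072,0,0.6],[0,0,0,0,0.6],[0,0,0,0,0.2],[0,0,0,0,0.2],[0,0,0,0,0.2],[0,0,0,0,0.2],[0,0,0,0,0.2],[0,0,0,0,0.2]]' 40
python3 -m jog '[[0,0,0.04,0,0.2],[0,0,0.12,0,0.2],[0,0,0.12,0,0.2],[0,0,0.12,0,0.2],[0,0,0.12,0,0.2],[0,0,0.12,0,0.2],[0,0,0.12,0,0.2],[0,0,0.1,0,0.2],[0,0,0,0,0.2]]'
```

```text
t: 10.9
position: [486.6, -347.6, 21.4]
orientation: [-0.189, 3.133, -0.004]
force: [-0.9, 0.9, 8.1]
opening: 29.5
grasp_force: 40.5
t: 11.65
position: [487.3, -348.4, 242.4]
orientation: [-0.189, 3.128, -0.012]
force: [0.7, -0.1, -0.4]
opening: 29.2
grasp_force: 39.8
```

```bash
python3 -m jog '[[0.037,0.1515,0,-0.01,0.2],[0.037,0.1515,0,-0.01,0.2],[0.037,0.1515,0,-0.01,0.2],[0.037,0.1515,0,-0.014,0.2],[0.037,0.1515,0,0,0.2],[0.037,0.1515,0,0,0.2],[0.037,0.1515,0,0,0.2],[0.037,0.1515,0,0,0.2],[0.037,0.1515,0,0,0.2],[0.037,0.1515,0,0,0.2],[0.037,0.1515,0,0,0.2],[0.037,0.1515,0,0,0.2]]'
python3 -m jog '[[0,0,0,0,0.2],[0,0,-0.1,0,0.2],[0,0,-0.1,0,0.2],[0,0,-0.06,0,0.2],[0,0,-0.05,0,0.2],[0,0,0,0,0.2],[0,0,0,0,0.2],[0,0,0,0,0.2]]'
python3 look.py f|tail -1
python3 -m jog '[[0,0,-0.01,0,0.2],[0,0,-0.01,0,0.2],[0,0,-0.01,0,0.2],[0,0,0,0,0.2]]'
```

```text
t: 12.65
position: [595.8, 110.0, 234.1]
orientation: [-0.081, 3.14, -0.0]
force: [1.2, -0.0, -0.2]
opening: 29.1
grasp_force: 39.9
t: 13.32
position: [596.6, 107.9, 157.7]
orientation: [-0.08, 3.139, 0.0]
force: [-0.2, -0.5, -0.4]
opening: 29.4
grasp_force: 40.1
13.4167 [596.9 108.  158. ] yaw 2.94 [-0.7 -0.7 -0.7] 29.3
t: 13.75
position: [595.6, 108.0, 148.0]
orientation: [0.081, -3.139, 0.0]
force: [-0.0, 0.3, -0.9]
opening: 29.4
grasp_force: 40.1
```

```bash
python3 -m jog '[[0,0,-0.008,0,0.2],[0,0,-0.008,0,0.2],[0,0,-0.004,0,0.2],[0,0,0,0,0.2]]'
python3 -m jog '[[0,0,-0.006,0,0.2],[0,0,0,0,0.2]]'
python3 -m jog '[[0,0,-0.006,0,0.2],[0,0,0,0,0.2]]'
```

```text
t: 14.08
position: [595.8, 108.0, 143.3]
orientation: [0.081, -3.14, 0.0]
force: [-0.6, 0.4, -1.6]
opening: 29.3
grasp_force: 40.1
t: 14.25
position: [596.1, 108.1, 142.9]
orientation: [-0.081, 3.14, 0.0]
force: [-2.3, 0.0, 2.7]
opening: 29.2
grasp_force: 40.4
t: 14.42
position: [596.3, 108.2, 142.6]
orientation: [-0.081, 3.14, 0.0]
force: [-6.2, -0.6, 11.2]
opening: 29.3
grasp_force: 41.5
```

```bash
python3 -m jog '[[0,0,0.006,0,0.6],[0,0,0,0,0.6],[0,0,0,0,0.6],[0,0,0,0,0.6],[0,0,0.12,0,0.6],[0,0,0.12,0,0.6],[0,0,0.12,0,0.6]]'
python3 -m jog '[[-0.011,-0.15,0,0.01,0.6],[-0.011,-0.15,0,0.01,0.6],[-0.011,-0.15,0,0.01,0.6],[-0.011,-0.15,0,0.014,0.6],[-0.011,-0.15,0,0.013,0.6],[-0.011,-0.15,0,0,0.6],[-0.011,-0.15,0,0,0.6],[-0.011,-0.15,0,0,0.6],[0,0,0,0,0.6],[0,0,0,0,0.6]]'
python3 look.py g
```

```text
t: 15.0
position: [595.3, 107.9, 232.2]
orientation: [0.081, -3.138, 0.0]
force: [-0.1, -0.5, 1.1]
opening: 51.1
grasp_force: 0.0
t: 15.83
position: [573.4, -194.2, 231.8]
orientation: [0.215, -3.134, -0.0]
force: [-0.4, 0.6, 0.6]
opening: 51.4
grasp_force: 0.0
top [269.4 170.4] [652.1 111.8] 168.5 3.6 [11. 30.]
top [271.4 197.5] [594.5 107.9] 168.1 5.1 [10. 29.]
top [481.8 218.8] [ 564.2 -359.7] 46.4 7.9 [13. 32.]
scene [379.1 221.1] [596.  108.4] 168.4 2.2 [13. 32.]
scene [400.3 240.4] [653.3 112.4] 168.3 4.0 [14. 32.]
scene [302.9 294.6] [618.7 -85.9] 122.2 48.0 [28. 41.]
scene [167.6 369. ] [ 563.8 -359.3] 46.2 8.7 [13. 33.]
scene [  5.1 461.6] [ 584.4 -645.5] 120.6 -7.5 [16. 61.]
15.9333 [ 574.  -191.6  232. ] yaw 8.06 [-0.1  0.1 -0.1] 51.4
```

```bash
python3 -m jog '[[-0.01,-0.16,0,0,0.6],[-0.01,-0.16,0,0,0.6],[-0.01,-0.16,0,0,0.6],[-0.01,-0.12,0,0,0.6],[0,-0.07,-0.08,0,0.6],[0,0,-0.12,0,0.6],[0,0,-0.12,0,0.6],[0,0,-0.12,0,0.6],[0,0,-0.12,0,0.6],[0,0,-0.12,0,0.6],[0,0,-0.02,0,0.6],[0,0,0,0,0.6]]'
python3 -m jog '[[0,0,-0.08,0,0.6],[0,0,-0.072,0,0.6],[0,0,0,0,0.6],[0,0,0,0,0.2],[0,0,0,0,0.2],[0,0,0,0,0.2],[0,0,0,0,0.2],[0,0,0,0,0.2],[0,0,0,0,0.2]]' 40
python3 -m jog '[[0,0,0.04,0,0.2],[0,0,0.12,0,0.2],[0,0,0.12,0,0.2],[0,0,0.12,0,0.2],[0,0,0.12,0,0.2],[0,0,0.12,0,0.2],[0,0,0.12,0,0.2],[0,0,0.1,0,0.2],[0,0,0,0,0.2]]'
```

```text
t: 16.93
position: [562.7, -356.5, 54.2]
orientation: [0.224, -3.129, -0.007]
force: [0.0, 0.4, 0.5]
opening: 51.2
grasp_force: 0.0
t: 17.68
position: [565.6, -360.4, 22.1]
orientation: [-0.221, 3.131, -0.004]
force: [0.0, 1.2, 7.0]
opening: 29.2
grasp_force: 40.4
t: 18.43
position: [566.4, -361.3, 243.6]
orientation: [-0.221, 3.125, -0.012]
force: [1.0, -0.6, 0.6]
opening: 29.2
grasp_force: 39.6
```

```bash
python3 -m jog '[[-0.009,0.155,0,-0.01,0.2],[-0.009,0.155,0,-0.01,0.2],[-0.009,0.155,0,-0.01,0.2],[-0.009,0.155,0,-0.014,0.2],[-0.009,0.155,0,-0.013,0.2],[-0.009,0.155,0,0,0.2],[-0.009,0.155,0,0,0.2],[-0.009,0.155,0,0,0.2],[-0.008,0.155,0,0,0.2],[-0.008,0.155,0,0,0.2],[-0.008,0.155,0,0,0.2],[-0.008,0.154,0,0,0.2]]'
python3 -m jog '[[0,0,0,0,0.2],[0,0,-0.1,0,0.2],[0,0,-0.1,0,0.2],[0,0,-0.06,0,0.2],[0,0,-0.05,0,0.2],[0,0,0,0,0.2],[0,0,0,0,0.2],[0,0,0,0,0.2]]'
python3 look.py i|tail -1
python3 -m jog '[[0,0,-0.01,0,0.2],[0,0,-0.01,0,0.2],[0,0,-0.01,0,0.2],[0,0,0,0,0.2]]'
```

```text
t: 19.43
position: [537.4, 107.0, 235.0]
orientation: [-0.081, 3.14, -0.0]
force: [0.3, -0.1, 0.0]
opening: 29.5
grasp_force: 39.8
t: 20.1
position: [538.8, 105.1, 158.3]
orientation: [-0.08, 3.139, 0.0]
force: [0.2, -0.5, 0.2]
opening: 29.4
grasp_force: 39.9
20.2 [539.  105.2 158.5] yaw 2.93 [ 0.4  0.1 -0.8] 29.4
t: 20.53
position: [537.6, 105.2, 148.6]
orientation: [0.081, -3.14, 0.0]
force: [-0.2, 0.7, -1.2]
opening: 29.3
grasp_force: 39.9
```

```bash
python3 -m jog '[[0,0,-0.008,0,0.2],[0,0,-0.008,0,0.2],[0,0,-0.004,0,0.2],[0,0,0,0,0.2]]'
python3 -m jog '[[0,0,-0.006,0,0.2],[0,0,0,0,0.2]]'
```

```text
t: 20.87
position: [537.8, 105.2, 143.9]
orientation: [0.081, -3.14, 0.0]
force: [-0.8, -1.1, -0.8]
opening: 29.1
grasp_force: 40.0
t: 21.03
position: [538.1, 105.3, 143.5]
orientation: [-0.081, 3.14, 0.0]
force: [-2.7, -0.2, 5.2]
opening: 29.4
grasp_force: 40.5
```

```bash
python3 -m jog '[[0,0,-0.006,0,0.2],[0,0,0,0,0.2]]'
python3 -m jog '[[0,0,0.008,0,0.6],[0,0,0,0,0.6],[0,0,0,0,0.6],[0,0,0,0,0.6],[0,0,0.12,0,0.6],[0,0,0.12,0,0.6],[0,0,0.12,0,0.6]]'
python3 -m jog '[[-0.1,-0.13,0,0,0.3],[-0.1,-0.13,0,0,0],[-0.1,-0.13,0,0,0],[-0.12,-0.16,0,0,0],[0,0,0,0,0],[0,0,0,0,0]]' 40
python3 look.py j
```

```text
t: 21.2
position: [538.3, 105.4, 143.2]
orientation: [-0.081, 3.14, 0.0]
force: [-8.3, 0.4, 13.1]
opening: 29.1
grasp_force: 41.6
t: 21.78
position: [537.3, 105.2, 233.3]
orientation: [0.081, -3.138, 0.0]
force: [0.7, -0.0, 0.7]
opening: 51.3
grasp_force: 0.0
t: 22.28
position: [437.2, -27.2, 233.3]
orientation: [-0.075, 3.14, -0.0]
force: [-0.2, 0.1, 0.8]
opening: 0.1
grasp_force: 0.0
top [269.3 170.4] [651.9 111.9] 168.8 3.8 [11. 30.]
top [271.5 197.5] [594.6 107.8] 168.0 5.3 [10. 29.]
top [273.  225.5] [536.5 104.9] 168.3 -0.2 [10. 29.]
scene [359.1 202.1] [538.  105.7] 168.4 0.3 [14. 33.]
scene [379.1 221. ] [595.8 108.7] 168.1 3.8 [14. 32.]
scene [400.3 240.5] [653.5 112.3] 168.4 4.4 [14. 32.]
scene [305.8 296.3] [624.  -83.2] 120.7 89.5 [ 9. 37.]
scene [  5.5 461. ] [ 583.7 -644.8] 120.4 -6.7 [16. 60.]
22.3833 [438.3 -25.5 233.4] yaw 2.91 [-0.6  0.9 -0.5] -0.1
```

```bash
python3 -m jog '[[-0.02,-0.03,-0.09,0,0],[0,0,-0.12,0,0],[0,0,-0.12,0,0],[0,0,-0.12,0,0],[0,0,0,0,0],[0,0,0,0,0],[0,0,0,0,0]]'
```

```text
t: 22.97
position: [434.2, -32.6, 122.4]
orientation: [-0.083, 3.139, -0.0]
force: [0.3, 0.8, -0.5]
opening: -0.3
grasp_force: 0.0
```

```bash
python3 -m jog '[[0.04,0,0,0,0],[0.04,0,0,0,0],[0.04,0,0,0,0],[0.04,0,0,0,0],[0.04,0,0,0,0],[0.04,0,0,0,0],[0,0,0,0,0]]'
python3 -m jog '[[0.03,0,0,0,0],[0.03,0,0,0,0],[0.03,0,0,0,0],[0.02,0,0,0,0],[0,0,0,0,0]]'
python3 -m jog '[[0.01,0,0,0,0],[0.01,0,0,0,0],[0,0,0,0,0]]'
python3 look.py k|tail -1;python3 crop.py k 245,155,120,120 260,180,160,120
```

```text
t: 23.55
position: [496.0, -33.0, 123.8]
orientation: [-0.082, 3.136, -0.001]
force: [0.3, -0.2, 0.5]
opening: 0.1
grasp_force: 0.0
t: 23.97
position: [520.9, -33.1, 120.2]
orientation: [0.081, -3.14, 0.0]
force: [-1.2, 1.0, -0.2]
opening: -0.0
grasp_force: 0.5
t: 24.22
position: [525.2, -33.3, 120.3]
orientation: [0.081, -3.139, 0.0]
force: [-5.0, -1.0, -3.5]
opening: 0.2
grasp_force: 2.1
24.3167 [525.2 -33.2 120.5] yaw 2.94 [-4.2 -1.  -3.6] 0.2
```

View pics/k_c.png

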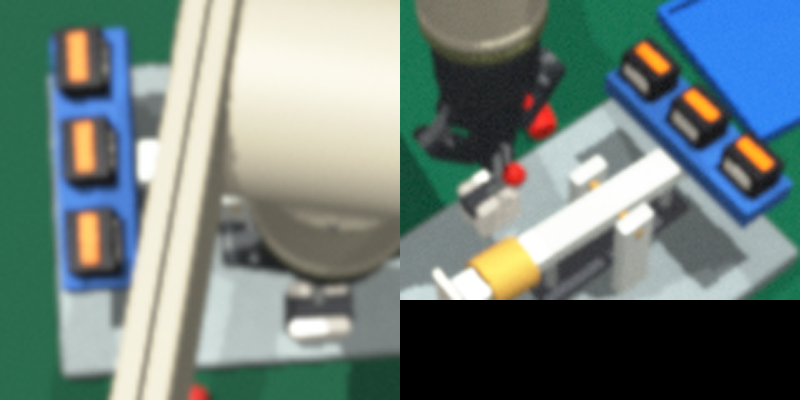

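The ball (crop right 513,174) has gone over and touches the fingers. The beam doesn't look tipped yet, so I push on to the stop.

```bash
python3 -m jog '[[0.01,0,0,0,0],[0.01,0,0,0,0],[0,0,0,0,0]]'
python3 -m jog '[[0.01,0,0,0,0],[0,0,0,0,0],[0,0,0,0,0]]'
python3 look.py l
python3 - <<'E'
from h import *
I=cv2.imread("pics/l_scene.png");P=cloud("scene",np.load("pics/l_scene.npy"))
h=cv2.cvtColor(I,cv2.COLOR_BGR2HSV)
m=((h[...,0]<6)|(h[...,0]>174))&(h[...,1]>150)&(h[...,2]>100)&(P[...,2]>100)
v,u=np.where(m);print(len(u),u.mean(),v.mean(),[atz("scene",u.mean(),v.mean(),z).round(1) for z in(130,134)])
E
```

```text
t: 24.57
position: [528.1, -33.2, 120.1]
orientation: [0.081, -3.135, -0.0]
force: [-16.2, -1.3, 3.1]
opening: -0.1
grasp_force: 7.8
t: 24.82
position: [528.5, -33.2, 119.8]
orientation: [0.081, -3.13, -0.0]
force: [-25.9, -1.1, 10.2]
opening: 0.5
grasp_force: 13.4
top [267.8 171.1] [652.8 116. ] 161.7 2.3 [11. 31.]
top [272.6 228.2] [532.5 106.7] 161.0 -3.5 [ 7. 31.]
scene [360.8 203. ] [537.6 110.4] 161.4 1.5 [13. 33.]
scene [380.3 221.9] [595.4 112.6] 161.4 2.6 [14. 32.]
scene [401.7 241.3] [653.4 116.7] 161.6 1.5 [14. 32.]
scene [305.7 294.2] [623.6 -82.8] 128.2 89.3 [11. 37.]
scene [  5.4 461. ] [ 583.7 -645. ] 120.4 -6.1 [15. 61.]
24.9167 [528.6 -33.2 119.9] yaw 2.95 [-26.   -1.5   9.8] -0.2
72 308.3611111111111 243.51388888888889 [array([537.1, -16. , 130. ]), array([539.3, -17.4, 134. ])]
```

The relay bars dropped from 168.3 to 161.5 mm (≈85·0.08), so the beam is free, tipped to its stop, and the lever is against its stop (26 N). I back off, let it settle, and go round to the +x side.

```bash
python3 -m jog '[[-0.03,0,0,0,0],[-0.03,0,0,0,0],[0,0,0.08,0,0],[0,0,0.12,0,0],[0,0,0.04,0,0],[0,0,0,0,0],[0,0,0,0,0],[0,0,0,0,0],[0,0,0,0,0],[0,0,0,0,0],[0,0,0,0,0]]'
python3 look.py m
python3 - <<'E'
from h import *
for n in("top","scene"):
    I=cv2.imread(f"pics/m_{n}.png");P=cloud(n,np.load(f"pics/m_{n}.npy"))
    h=cv2.cvtColor(I,cv2.COLOR_BGR2HSV)
    m=((h[...,0]<6)|(h[...,0]>174))&(h[...,1]>150)&(h[...,2]>100)&(P[...,2]>100)&(P[...,2]<150)&(P[...,0]>440)
    k,l,st,ce=cv2.connectedComponentsWithStats(m.astype(np.uint8))
    for i in range(1,k): print(n,st[i,4],ce[i],atz(n,*ce[i],130).round(1),np.median(P[l==i],0))
    w=(h[...,1]<60)&(h[...,2]>180)&(P[...,2]>115)&(P[...,2]<140)&(P[...,0]>560)&(P[...,0]<640)&(P[...,1]>-50)&(P[...,1]<-15)
    if w.sum(): print(w.sum(),np.percentile(P[w],[2,50,98],axis=0).round(1).tolist())
E
```

```text
t: 25.83
position: [517.5, -33.0, 179.7]
orientation: [0.081, -3.139, -0.001]
force: [0.0, 0.7, -0.3]
opening: -0.1
grasp_force: 0.0
top [267.8 171.3] [652.6 116.1] 161.4 2.7 [11. 30.]
top [269.9 198.4] [594.5 111.8] 161.6 3.7 [10. 30.]
top [271.3 226.3] [536.2 109.1] 161.7 4.3 [11. 29.]
scene [360.7 202.9] [537.3 110.4] 161.5 2.9 [13. 32.]
scene [380.3 221.9] [595.5 112.5] 161.6 2.6 [14. 32.]
scene [401.8 241.4] [653.7 116.7] 161.6 2.4 [14. 32.]
scene [305.6 294.2] [623.4 -82.8] 127.7 88.1 [10. 36.]
scene [  5.3 460.7] [ 583.1 -644.9] 120.3 -6.7 [16. 60.]
25.9333 [517.7 -33.  180.1] yaw 2.95 [ 0.4 -0.7  0.1] -0.4
scene 49 [305.53061224 250.28571429] [546.6 -29.3 130. ] [550.38529656 -32.01284092 137.12579179]
232 [[591.2, -49.4, 119.6], [604.4, -32.8, 124.4], [616.5, -15.8, 128.2]]
```

```bash
python3 -m jog '[[0.1,0,0,0,0],[0.112,0,0,0,0],[0,0,0,0,0],[0,0,0,0,0],[0,0,-0.06,0,0],[0,0,-0.06,0,0],[0,0,-0.06,0,0],[0,0,-0.03,0,0],[0,0,0,0,0],[0,0,0,0,0]]'
python3 -m jog '[[-0.04,0,0,0,0],[-0.04,0,0,0,0],[-0.04,0,0,0,0],[-0.04,0,0,0,0],[-0.04,0,0,0,0],[-0.04,0,0,0,0],[-0.04,0,0,0,0],[0,0,0,0,0]]'
python3 -m jog '[[-0.02,0,0,0,0],[-0.01,0,0,0,0],[0,0,0,0,0]]'
```

```text
t: 26.77
position: [570.5, -33.0, 128.4]
orientation: [0.081, -3.14, -0.0]
force: [0.3, -0.6, 0.5]
opening: 0.3
grasp_force: 0.0
t: 27.43
position: [501.8, -33.4, 130.8]
orientation: [-0.081, 3.136, -0.002]
force: [0.7, 0.3, -0.6]
opening: 0.1
grasp_force: 0.2
t: 27.68
position: [493.9, -33.4, 128.8]
orientation: [-0.081, 3.139, -0.001]
force: [2.5, -2.0, 1.3]
opening: -0.2
grasp_force: 1.4
```

```bash
python3 -m jog '[[-0.01,0,0,0,0],[-0.01,0,0,0,0],[0,0,0,0,0]]'
python3 -m jog '[[-0.01,0,0,0,0],[0,0,0,0,0]]'
python3 look.py n
```

```text
t: 27.93
position: [488.5, -33.1, 128.1]
orientation: [0.081, -3.14, -0.0]
force: [3.8, 0.2, -1.4]
opening: 0.3
grasp_force: 1.8
t: 28.1
position: [486.1, -32.9, 128.2]
orientation: [0.081, -3.14, -0.0]
force: [4.6, -1.2, -1.8]
opening: 0.1
grasp_force: 1.7
top [269.5 169.8] [653.3 111.6] 168.8 2.8 [13. 31.]
scene [359. 202.] [537.4 105.8] 168.0 -0.5 [13. 33.]
scene [379.  220.9] [595.7 108.5] 168.4 3.3 [14. 33.]
scene [400.2 240.4] [653.3 112.1] 168.6 3.6 [14. 32.]
scene [305.6 296.5] [623.6 -83.3] 119.5 -89.3 [10. 38.]
scene [  5.4 461. ] [ 583.7 -644.9] 120.4 -6.7 [16. 61.]
28.2 [486.1 -33.  128.2] yaw 2.95 [ 3.6 -0.9 -2. ] 0.1
```

Beam is level again (168.4); I push to the stop.

```bash
python3 -m jog '[[-0.01,0,0,0,0],[0,0,0,0,0]]'
python3 -m jog '[[-0.01,0,0,0,0],[0,0,0,0,0]]'
```

```text
t: 28.37
position: [485.1, -33.0, 129.0]
orientation: [-0.081, 3.137, -0.0]
force: [8.7, -0.2, -1.6]
opening: 0.2
grasp_force: 3.9
t: 28.53
position: [484.2, -33.1, 130.2]
orientation: [-0.081, 3.133, -0.001]
force: [12.3, -0.1, 0.2]
opening: -0.3
grasp_force: 6.0
```

```bash
python3 -m jog '[[-0.01,0,0,0,0],[0,0,0,0,0],[0,0,0,0,0]]'
python3 -m jog '[[0.04,0,0,0,0],[0.04,0,0,0,0],[0.04,0,0,0,0],[0,0,0.12,0,0],[0,0,0.12,0,0],[0,0,0.12,0,0.6],[0,0,0.04,0,0.6],[0,0,0,0,0.6]]'
python3 look.py o
python3 - <<'E'
from h import *
for n in("top","scene"):
    I=cv2.imread(f"pics/o_{n}.png");P=cloud(n,np.load(f"pics/o_{n}.npy"))
    h=cv2.cvtColor(I,cv2.COLOR_BGR2HSV)
    m=((h[...,0]<6)|(h[...,0]>174))&(h[...,1]>150)&(h[...,2]>100)&(P[...,2]>100)&(P[...,2]<150)&(P[...,0]>440)
    k,l,st,ce=cv2.connectedComponentsWithStats(m.astype(np.uint8))
    for i in range(1,k): print(n,st[i,4],ce[i],atz(n,*ce[i],130).round(1))
# out tray corners read off the first top picture
q=[atz("top",u,v,16) for u,v in((152,217),(238,220),(233,293),(143,288))]
print(np.round(q,1).tolist(),np.mean(q,0).round(1))
print(robot.state()["qpos"].round(2))
E
```

```text
t: 28.78
position: [483.5, -33.2, 131.2]
orientation: [-0.08, 3.129, -0.001]
force: [20.0, -0.5, -1.8]
opening: 0.2
grasp_force: 8.1
t: 29.45
position: [510.0, -33.2, 232.0]
orientation: [-0.081, 3.136, -0.001]
force: [0.6, -0.1, -0.1]
opening: 35.5
grasp_force: 0.0
top [269.5 170.1] [652.5 111.5] 168.7 3.5 [11. 30.]
top [271.6 197.3] [594.8 107.4] 168.4 3.6 [11. 28.]
top [272.8 225.1] [537.2 105.3] 168.5 -3.4 [ 9. 28.]
scene [358.9 201.9] [537.5 105.5] 168.7 -0.7 [13. 32.]
scene [379.1 220.9] [595.8 108.4] 168.7 3.6 [14. 32.]
scene [400.2 240.4] [653.3 112.2] 168.4 4.0 [14. 32.]
scene [305.6 296.6] [623.6 -83.4] 119.5 -88.7 [ 9. 38.]
scene [  5.3 460.4] [ 582.7 -644.7] 120.4 -6.6 [16. 60.]
29.55 [508.2 -33.  227.7] yaw 2.95 [0.9 1.  0.3] 50.4
top 53 [342.67924528 261.64150943] [464.4 -33.7 130. ]
scene 57 [280.87719298 223.47368421] [466.  -32.8 130. ]
[[596.5, 414.3, 16.0], [583.1, 206.5, 16.0], [411.5, 217.1, 16.0], [427.5, 429.2, 16.0]] [504.6 316.8  16. ]
[-0.17 -0.11  1.74 -0.    1.52 -1.79]
```

```bash
python3 -m jog '[[0.03,0.138,0,0,0.6],[0.03,0.138,0,0,0.6],[0.03,0.138,0,0,0.6],[0.03,0.138,0,0,0.6],[0,0,0,0,0.6],[0,0,-0.08,0,0.6],[0,0,-0.08,0,0.6],[0,0,0,0,0.6],[0,0,0,0,0.6],[0,0,0,0,0.6]]'
```

```text
t: 30.38
position: [538.1, 104.6, 188.0]
orientation: [0.08, -3.139, 0.0]
force: [0.2, 0.3, 0.2]
opening: 51.3
grasp_force: 0.0
```

```bash
python3 -m jog '[[0,0.003,-0.1,0,0.6],[0,0,-0.078,0,0.6],[0,0,0,0,0.6],[0,0,0,0,0.6],[0,0,0,0,0.2],[0,0,0,0,0.2],[0,0,0,0,0.2],[0,0,0,0,0.2],[0,0,0,0,0.2],[0,0,0,0,0.2]]' 40
python3 -m jog '[[0,0,0.02,0,0.2],[0,0,0.04,0,0.2],[0,0,0.04,0,0.2],[0,0,0.1,0,0.2],[0,0,0.12,0,0.2],[0,0,0.12,0,0.2],[0,0,0,0,0.2],[0,0,0,0,0.2]]'
```

```text
t: 31.22
position: [539.9, 105.7, 146.0]
orientation: [-0.081, 3.137, 0.0]
force: [-0.4, -0.4, 7.0]
opening: 29.3
grasp_force: 43.7
t: 31.88
position: [540.0, 105.9, 257.5]
orientation: [-0.081, 3.135, 0.001]
force: [0.3, 0.4, -0.5]
opening: 29.3
grasp_force: 42.8
```

```bash
python3 -m jog '[[0,0.152,0,0,0.2],[0,0.152,0,0,0.2],[0,0.152,0,0,0.2],[0,0.152,0,0,0.2],[0,0.152,0,0,0.2],[0,0.152,0,0,0.2],[0,0.152,0,0,0.2],[0,0,0,0,0.2],[0,0,-0.12,0,0.2],[0,0,-0.12,0,0.2],[0,0,-0.12,0,0.2],[0,0,-0.12,0,0.2]]'
python3 -m jog '[[0,0,-0.12,0,0.2],[0,0,-0.12,0,0.2],[0,0,-0.1,0,0.2],[0,0,-0.04,0,0.2],[0,0,-0.02,0,0.2],[0,0,0,0,0.2],[0,0,0,0,0.2],[0,0,0,0,0.2]]'
python3 -m jog '[[0,0,-0.02,0,0.2],[0,0,-0.01,0,0.2],[0,0,0,0,0.2]]'
```

```text
t: 32.88
position: [537.5, 371.3, 131.3]
orientation: [0.082, -3.139, 0.002]
force: [0.6, 1.0, -0.2]
opening: 29.2
grasp_force: 42.8
t: 33.55
position: [540.0, 372.5, 36.3]
orientation: [-0.081, 3.137, 0.003]
force: [-0.0, 0.1, -0.7]
opening: 29.0
grasp_force: 42.7
t: 33.8
position: [538.4, 371.6, 26.2]
orientation: [0.081, -3.14, 0.0]
force: [-0.3, -0.0, -0.7]
opening: 29.4
grasp_force: 42.7
```

```bash
python3 -m jog '[[0,0,0,0,0.2],[0,0,-0.006,0,0.2],[0,0,0,0,0.2]]'
python3 -m jog '[[0,0,-0.006,0,0.2],[0,0,0,0,0.2]]'
python3 -m jog '[[0,0,-0.006,0,0.2],[0,0,0,0,0.2]]'
```

```text
t: 34.05
position: [538.5, 371.6, 24.6]
orientation: [0.081, -3.14, 0.0]
force: [-0.1, -0.5, -0.4]
opening: 29.2
grasp_force: 42.7
t: 34.22
position: [538.7, 371.7, 24.4]
orientation: [-0.081, 3.14, -0.0]
force: [-3.7, -1.9, 8.3]
opening: 29.3
grasp_force: 43.8
t: 34.38
position: [538.7, 371.8, 24.4]
orientation: [-0.081, 3.14, -0.0]
force: [-9.8, -6.2, 19.1]
opening: 29.1
grasp_force: 45.1
```

```bash
python3 -m jog '[[0,0,0.006,0,0.6],[0,0,0,0,0.6],[0,0,0,0,0.6],[0,0,0,0,0.6],[0,0,0.12,0,0.6],[0,0,0.12,0,0.6],[0,0,0.12,0,0.6],[0,0,0.12,0,0.6],[0,0,0.12,0,0.6],[0,0,0.12,0,0.6],[0,0,0.12,0,0.6],[0,0,0,0,0.6]]'
python3 -m jog '[[0.038,-0.15,0,0,0.6],[0.038,-0.15,0,0,0.6],[0.038,-0.15,0,0,0.6],[0.038,-0.15,0,0,0.6],[0.038,-0.15,0,0,0.6],[0.038,-0.15,0,0,0.6],[0,-0.15,0,0,0.6],[0,0,0,0,0.6],[0,0,-0.08,0,0.6],[0,0,-0.08,0,0.6],[0,0,0,0,0.6],[0,0,0,0,0.6]]'
python3 look.py p
```

```text
t: 35.38
position: [541.3, 373.3, 241.7]
orientation: [-0.081, 3.131, 0.008]
force: [1.3, -0.6, 2.4]
opening: 51.4
grasp_force: 0.0
t: 36.38
position: [594.3, 109.2, 191.6]
orientation: [0.081, -3.137, 0.0]
force: [0.2, 0.3, 1.2]
opening: 50.9
grasp_force: 0.0
scene [447.4 179.4] [537.  371.8] 46.9 3.3 [15. 31.]
scene [380.8 222.4] [600.6 108.8] 169.0 2.5 [10. 26.]
scene [400.2 240.4] [653.4 112.2] 168.6 0.8 [13. 32.]
scene [305.7 296.7] [623.7 -83.3] 119.0 -89.2 [ 9. 38.]
scene [  4.5 458.3] [ 578.6 -644.8] 120.1 -10.0 [16. 53.]
scene [  9.7 475.8] [ 609.7 -647.2] 119.7 -87.5 [ 4. 20.]
36.4833 [595.9 109.5 194.3] yaw 2.97 [0.3 0.8 0.3] 51.6
```

```bash
python3 -m jog '[[0,-0.005,-0.1,0,0.6],[0,0,-0.094,0,0.6],[0,0,0,0,0.6],[0,0,0,0,0.6],[0,0,0,0,0.2],[0,0,0,0,0.2],[0,0,0,0,0.2],[0,0,0,0,0.2],[0,0,0,0,0.2],[0,0,0,0,0.2]]' 40
python3 -m jog '[[0,0,0.02,0,0.2],[0,0,0.04,0,0.2],[0,0,0.04,0,0.2],[0,0,0.1,0,0.2],[0,0,0.12,0,0.2],[0,0,0.12,0,0.2],[0,0,0,0,0.2],[0,0,0,0,0.2]]'
```

```text
t: 37.32
position: [597.0, 108.3, 147.4]
orientation: [-0.081, 3.137, 0.001]
force: [-0.9, 0.3, 7.3]
opening: 29.1
grasp_force: 44.4
t: 37.98
position: [597.0, 108.1, 258.7]
orientation: [-0.081, 3.135, 0.001]
force: [-0.2, 0.1, -1.6]
opening: 29.3
grasp_force: 43.4
```

```bash
python3 -m jog '[[-0.073,0.119,0,0,0.2],[-0.073,0.119,0,0,0.2],[-0.073,0.119,0,0,0.2],[-0.073,0.119,0,0,0.2],[-0.073,0.119,0,0,0.2],[-0.073,0.119,0,0,0.2],[-0.07,0.12,0,0,0.2],[0,0,0,0,0.2],[0,0,0,0,0.2],[0,0,-0.12,0,0.2],[0,0,-0.12,0,0.2],[0,0,-0.12,0,0.2]]'
python3 -m jog '[[0,0,-0.12,0,0.2],[0,0,-0.12,0,0.2],[0,0,-0.12,0,0.2],[0,0,-0.1,0,0.2],[0,0,-0.04,0,0.2],[0,0,-0.02,0,0.2],[0,0,0,0,0.2],[0,0,0,0,0.2],[0,0,0,0,0.2]]'
python3 -m jog '[[0,0,-0.02,0,0.2],[0,0,-0.01,0,0.2],[0,0,0,0,0.2],[0,0,0,0,0.2]]'
```

```text
t: 38.98
position: [469.1, 315.3, 163.6]
orientation: [-0.079, 3.14, -0.0]
force: [-0.1, 0.5, -1.1]
opening: 29.2
grasp_force: 43.4
t: 39.73
position: [470.1, 317.0, 36.9]
orientation: [-0.08, 3.138, 0.002]
force: [0.4, -0.5, -0.7]
opening: 29.1
grasp_force: 43.4
t: 40.07
position: [468.4, 316.4, 27.3]
orientation: [0.081, -3.141, 0.0]
force: [-0.2, -0.3, -0.5]
opening: 29.0
grasp_force: 43.4
```

```bash
python3 -m jog '[[0,0,-0.006,0,0.2],[0,0,0,0,0.2]]'
python3 -m jog '[[0,0,-0.006,0,0.2],[0,0,0,0,0.2]]'
```

```text
t: 40.23
position: [468.6, 316.5, 25.7]
orientation: [-0.081, 3.14, 0.0]
force: [-0.0, 0.4, -0.2]
opening: 28.8
grasp_force: 43.5
t: 40.4
position: [468.7, 316.6, 25.7]
orientation: [-0.081, 3.14, 0.0]
force: [-6.0, -3.3, 11.6]
opening: 29.0
grasp_force: 44.9
```

```bash
python3 -m jog '[[0,0,0.006,0,0.6],[0,0,0,0,0.6],[0,0,0,0,0.6],[0,0,0,0,0.6],[0,0,0.12,0,0.6],[0,0,0.12,0,0.6],[0,0,0.12,0,0.6],[0,0,0.12,0,0.6],[0,0,0.12,0,0.6],[0,0,0.12,0,0.6],[0,0,0.12,0,0.6],[0,0,0,0,0.6]]'
python3 -m jog '[[0.105,-0.117,0,0,0.6],[0.105,-0.117,0,0,0.6],[0.105,-0.117,0,0,0.6],[0.105,-0.117,0,0,0.6],[0.105,-0.117,0,0,0.6],[0.105,-0.117,0,0,0.6],[0.105,-0.117,0,0,0.6],[0,0,0,0,0.6],[0,0,-0.08,0,0.6],[0,0,-0.08,0,0.6],[0,0,0,0,0.6],[0,0,0,0,0.6]]'
python3 look.py q
```

```text
t: 41.4
position: [471.3, 318.0, 243.5]
orientation: [-0.081, 3.131, 0.008]
force: [0.5, 1.3, 1.3]
opening: 51.3
grasp_force: 0.0
t: 42.4
position: [651.0, 111.5, 193.8]
orientation: [0.081, -3.136, 0.0]
force: [-0.3, -0.5, 0.5]
opening: 51.2
grasp_force: 0.0
top [268.6 167.8] [657.5 113.4] 168.5 13.0 [ 6. 25.]
top [163.4 240.8] [532.8 373. ] 46.0 13.4 [ 8. 29.]
scene [447.4 179.4] [536.8 371.7] 46.9 4.1 [15. 32.]
scene [402.2 242.3] [658.8 112.4] 168.7 -0.7 [11. 24.]
scene [305.6 296.6] [623.7 -83.4] 119.2 -88.9 [ 9. 37.]
scene [  5.4 461.3] [ 584.1 -645.1] 120.4 -8.0 [17. 61.]
42.5 [652.6 111.9 196.9] yaw 2.97 [-0.5 -0.6 -0.1] 51.1
```

```bash
python3 -m jog '[[0.003,-0.002,-0.1,0,0.6],[0,0,-0.1,0,0.6],[0,0,0,0,0.6],[0,0,0,0,0.6],[0,0,0,0,0.2],[0,0,0,0,0.2],[0,0,0,0,0.2],[0,0,0,0,0.2],[0,0,0,0,0.2],[0,0,0,0,0.2]]' 40
python3 -m jog '[[0,0,0.02,0,0.2],[0,0,0.04,0,0.2],[0,0,0.04,0,0.2],[0,0,0.1,0,0.2],[0,0,0.12,0,0.2],[0,0,0.12,0,0.2],[0,0,0,0,0.2],[0,0,0,0,0.2]]'
python3 look.py r
```

```text
t: 43.33
position: [654.5, 111.5, 148.7]
orientation: [-0.081, 3.136, 0.001]
force: [-0.9, 1.8, 6.6]
opening: 28.9
grasp_force: 44.2
t: 44.0
position: [654.6, 111.3, 260.2]
orientation: [-0.081, 3.134, 0.001]
force: [0.1, 0.7, -1.8]
opening: 28.8
grasp_force: 43.2
scene [447.3 179.4] [536.6 371.8] 46.5 4.2 [15. 32.]
scene [305.7 296.8] [623.9 -83.4] 118.7 -89.5 [ 9. 38.]
scene [  5.8 461. ] [ 584.  -644.5] 120.3 -6.2 [17. 62.]
44.1 [652.7 111.1 255.6] yaw 2.94 [ 0.1 -0.3 -0.9] 29.2
```

```bash
python3 -m jog '[[-0.09,0.12,0,0,0.2],[-0.09,0.12,0,0,0.2],[-0.09,0.12,0,0,0.2],[-0.09,0.12,0,0,0.2],[-0.09,0.122,0,0,0.2],[0,0,0,0,0.2],[0,0,0,0,0.2],[0,0,-0.12,0,0.2],[0,0,-0.12,0,0.2],[0,0,-0.12,0,0.2]]'
python3 -m jog '[[0,0,-0.12,0,0.2],[0,0,-0.12,0,0.2],[0,0,-0.12,0,0.2],[0,0,-0.1,0,0.2],[0,0,-0.04,0,0.2],[0,0,-0.02,0,0.2],[0,0,0,0,0.2],[0,0,0,0,0.2],[0,0,0,0,0.2]]'
python3 -m jog '[[0,0,-0.02,0,0.2],[0,0,-0.006,0,0.2],[0,0,0,0,0.2],[0,0,0,0,0.2]]'
```

```text
t: 44.93
position: [541.0, 260.5, 164.2]
orientation: [-0.079, 3.141, -0.001]
force: [0.8, 1.0, -2.3]
opening: 28.9
grasp_force: 43.2
t: 45.68
position: [542.2, 262.1, 38.0]
orientation: [-0.08, 3.137, 0.002]
force: [0.4, 0.9, -0.6]
opening: 29.3
grasp_force: 43.2
t: 46.02
position: [540.5, 261.7, 29.4]
orientation: [-0.081, 3.14, 0.0]
force: [-0.1, 0.1, -1.4]
opening: 29.0
grasp_force: 43.2
```

```bash
python3 -m jog '[[0,0,-0.008,0,0.2],[0,0,0,0,0.2]]'
python3 -m jog '[[0,0,-0.006,0,0.2],[0,0,0,0,0.2]]'
```

```text
t: 46.18
position: [540.4, 261.6, 27.0]
orientation: [0.081, -3.14, 0.0]
force: [0.6, -0.6, -1.1]
opening: 29.3
grasp_force: 43.2
t: 46.35
position: [540.6, 261.7, 27.0]
orientation: [0.081, -3.14, 0.0]
force: [-6.0, -1.5, 10.0]
opening: 29.3
grasp_force: 44.4
```

```bash
python3 -m jog '[[0,0,0.006,0,0.6],[0,0,0,0,0.6],[0,0,0,0,0.6],[0,0,0,0,0.6],[0,0,0.12,0,0.6],[0,0,0.12,0,0.6],[0,0,0.12,0,0.6],[0,0,0.12,0,0.6],[0,0,0.12,0,0.6],[0,0,0.12,0,0.6],[0,0,0.12,0,0.6],[0,0,0.04,0,0.6]]'
python3 -m jog '[[-0.03,-0.16,0,0,0.6],[-0.03,-0.16,0,0,0.6],[-0.03,-0.16,0,0,0.6],[-0.03,-0.16,0,0,0.6],[-0.03,-0.16,0,0,0.6],[-0.03,-0.16,0,0,0.6],[-0.03,-0.16,0,0,0.6],[-0.03,-0.16,0,0,0.6],[-0.03,-0.16,0,0,0.6],[-0.03,-0.16,0,0,0.6],[-0.03,-0.16,0,0,0.6],[-0.03,-0.16,0,0,0.6]]'
python3 -m jog '[[0,-0.1,0,0,0.6],[0,-0.1,0,0,0.6],[0,-0.1,0,0,0.6],[0,0,0,0,0.6],[0,0,0,0,0.6]]'
python3 look.py z; python3 crop.py z 130,150,280,170 240,130,280,200
```

```text
t: 47.35
position: [542.4, 262.4, 253.1]
orientation: [-0.081, 3.134, 0.004]
force: [0.5, 0.6, 0.7]
opening: 51.5
grasp_force: 0.0
t: 48.35
position: [449.6, -220.1, 246.7]
orientation: [0.081, -3.14, -0.0]
force: [1.6, -0.1, -0.3]
opening: 51.5
grasp_force: 0.0
t: 48.77
position: [450.0, -294.2, 246.2]
orientation: [0.077, -3.139, -0.002]
force: [0.0, 0.6, -0.5]
opening: 51.5
grasp_force: 0.0
top [164.1 239.5] [535.6 371.4] 46.2 7.0 [11. 29.]
scene [409.5 171.6] [467.6 316.8] 46.7 2.9 [15. 31.]
scene [447.4 179.4] [536.9 372. ] 46.6 3.3 [15. 32.]
scene [412.3 202.8] [540.  261.9] 46.6 2.6 [15. 32.]
scene [305.7 296.4] [623.4 -83.1] 119.2 -89.5 [10. 37.]
scene [  5.3 461.2] [ 583.8 -645.2] 120.2 -7.4 [16. 60.]
48.8667 [ 450.4 -292.7  246.6] yaw 2.95 [0.2 0.8 0.6] 51.4
```

View pics/z_c.png

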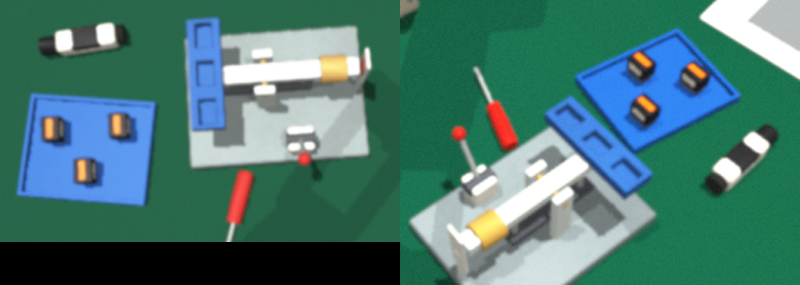

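The picture shows all three relays upright in the blue tray (left crop about (53,128), (120,126) and (86,171)). The nests are empty, the beam is level, the lever ball at (305,158) is back on the arrested side, and the screwdriver and viewer are untouched.

```bash
python3 -c "
from workcell import job;print(job.job_done())"
```

```text
the job is handed in; nothing more can be done
None
```

The job is handed in after about 49 s of robot time: all three relays were plugged fully home, the beam was released, tipped and locked level again, and the relays now stand upright in the blue tray. I don't have the judge's verdict.

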